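# Tip a test-kit carton onto the scan mat

### The arm

A 6-joint arm with a two-finger parallel gripper is mounted at the origin on the work surface. World frame = base frame: x ahead of the robot, y to its left, z up, the work surface at z = 0. Lengths are in mm, angles in rad, forces in N, time in s.
With the tool pointing down it reaches from about 300 to 950 mm from the base axis. Payload 3.1 kg.
Tool frame: the origin (TCP) lies between the finger pads; the fingertips stand r.tcp_to_tips ahead of it and the grasp point (between the pads) lies 6 mm ahead of it (r.tcp_to_tips is the distance from the TCP to the fingertips, in mm); x points along the fingers, z is the direction in which the jaws open and shut, and the axes are right-handed (so a half turn about x gives the same grasp; the last joint's range is limited). The gripper opens to 85 mm and grips with 20 to 120 N. Pads are 22 mm wide; open, the fingers measure 114 mm over their backs; the gripper's body (76 mm by 85 mm) begins 54 mm behind the grasp point. The pads swing forward as they close: fully open they stand 13 mm farther back than shut.
Start: joints at [1.273, 0.308, 1.634, -0, 1.2, -0.07], TCP at [141.173, 608.853, 256.272] pointing down, gripper open.
Joint ranges: [-3.06, 3.06], [-0.79, 1.96], [0.05, 2.63], [-1.19, 4.34], [0.05, 2.64], [-2.94, 2.94]. Speed limits (rad/s): [2.79, 2.79, 3.14, 3.14, 3.14, 3.14].

### API

Orientations are given as a unit quaternion [x, y, z, w].
In Python, from plant import r gives the robot as it stands.
- The arm moves only by the tool send_rows, never from a script. Its argument "steps" is a list of rows, each a list of 3 entries, a list of its own where there are three numbers: the shift along the world's x, y, z in mm, then the turn, a rotation vector about the world's x, y, z in degrees, then the finger opening in mm, from 0 to 85.4. A call has 1 to 20 rows; each row is the pose to reach, as a shift and turn from the pose measured when the call began; what a row does not reach only later rows make up. A row lasts 1/8 s, in which the tool goes at most 62.5 mm and 10.7 degrees, less where a joint would pass 70% of its speed; a pose out of reach is approached as far as the arm can. A call with a gripper value outside its range is refused whole. The fingers move at their own pace and stop on an object; "grip_force" is the grip in N (left out, the last holds). Time passes only in rows, so rows that repeat a pose let the fingers close. It gives the time, the measured TCP pose, the force and the opening at its end, in the units of the state.
- r.get_obs(): the state, without advancing time (a new reading comes with each control period).
- r.grab_frame(name): name is "side" or "top" or "wrist"; returns the picture (420x560x3 uint8, red, green, blue); there is no depth.
- r.get_calibration(name): a dict with "K" (3x3 intrinsics, pixels), "xyz" and "orientation" of the camera in the world. Camera axes: x right, y down, z forward; pixel columns grow to the right and rows downward; lengths in mm; the calibration is good to about 2 mm. The wrist camera is an equidistant fisheye: a pixel r from the principal point sees the ray r / f radians off the axis. A picture is of the moment at which its call begins: read the wrist's pose just before it. get_calibration takes no time and is no camera call; for the wrist camera it gives the pose at the moment of the call.
- r.finish_job(): hands the job in, once; it reports no verdict.
The state is a dict: "clock": time; "joint_pos": joint angles; "joint_vel": joint speeds; "tau": joint torques, N m; "tcp_pos": TCP position; "orientation": TCP orientation; "contact_force": force on the tool from outside, world axes, zero at the start; "ft_torque": the same for the moment, N m; "width": finger opening in mm.
Only numpy, scipy, OpenCV 4.12 (cv2) and the standard library are available. Lean on these libraries where they do the work, as an engineer would, in place of code of your own. Each camera call takes 0.05 s, during which the arm holds its last target.

### The job

Get the standing teal test-kit carton ready for the bar-code scanner: slide it, still standing, up to the yellow taped outline on the scan mat, then push it over from high on its labelled face so that it lands flat with the bar-code label up, wholly inside the outline. Only push it with the fingers, do not pick it up, and leave everything else where it is.

Things in the scene. Friction and masses are not known exactly. Their poses are not given: they have to be found in the camera images.
- kit_center (a point): centre of the test-kit carton: the only teal carton that stands, 96 mm tall, 90 mm wide, 42 mm deep. It starts upright, this point 48 mm above the table. Carton axes: z up along its height while it stands; y along its width; x through its depth, from the face with the white bar-code label (at -21 mm, towards the robot) to the face with only a plain white stripe (at +21 mm, towards the mat)
- foot_edge (a point): middle of the carton's far lower edge (the side away from the label), about which it tips; on the table while it stands, 21 mm in front of its centre along the carton's x
- label_bl (a point): corner of the carton's labelled face: bottom, +y side (same axes as kit_center)
- label_br (a point): corner of the labelled face: bottom, -y side
- label_tl (a point): corner of the labelled face: top, +y side
- label_tr (a point): corner of the labelled face: top, -y side
- zone (a point): centre of the yellow taped outline on the dark scan mat, at table height; mat and tape are fixed and flat (under 2 mm). Inside the tape: 160 mm along x by 150 mm along y; tape 15 mm wide. x points from the carton's side to the bar-code scanner, whose stand (45 mm radius) rises at x = +165 mm; its head reaches back to x = +80 mm, 130 to 235 mm above the table. The carton starts on the -x side
- tube_box: bystander, loose: white open carton 170 x 120 x 75 mm full of blue-capped sample tubes (caps to 85 mm); origin at the centre of its underside
- swab_box: bystander, loose: narrow white carton with a green band, standing, 50 x 50 x 90 mm; origin at the centre of its underside
- spray: bystander, loose: light-blue trigger spray bottle, 72 mm across, 206 mm tall; origin at the centre of its underside
- gloves: bystander, loose: glove box lying flat, 125 x 240 x 75 mm, blue and white, a pink glove showing on top (to 95 mm); origin at the centre of its underside
- sanitizer: bystander, loose: clear pump bottle, 62 mm across, 170 mm tall; origin at the centre of its underside
- done_low: bystander, loose: lower of two teal test-kit cartons already scanned, lying stacked, label up; 96 x 90 x 42 mm; origin at the centre of its underside
- done_top: bystander, loose: upper of the two scanned cartons; lies on the lower one, from 42 to 84 mm above the table; origin at the centre of its underside
- pen: bystander, loose: blue and white pen lying on the table, 140 mm long, 11 mm thick; origin at the centre of its underside
- kit: the same standing teal carton, 0.1 to 0.21 kg, origin at the centre of its underside (48 mm below kit_center), same axes. Friction on table about 0.5 to 0.7: pushed lower than about 25 mm above the table it slides standing; pushed near its top it tips about its far lower edge and falls by itself once tilted about 24 degrees

How it is judged:
By the outcome, as a careful person would: the job done as asked, in the order asked, and still so for the second after the job is handed in, with the robot touching nothing.
It also fails if it takes over 40 s, if anything falls off the work surface, if the arm or the gripper's body presses on something with over 40 N, if the wrist force passes 120 N, or if a joint passes its speed limit or range.

## Working session

There is one attempt and no reset: what is moved stays moved. The work goes in short steps, Python scripts to look and compute and a tool call to move; the robot and the scene stay as the last step left them, time stands still between calls to the robot, and variables do not carry over. Pictures are saved under pics/ and viewed, and the job is handed in when it is done.

Besides the shell and the picture viewer there is one more tool, called after "Request:" by a JSON object that holds its "name" and its "arguments", one argument or row to a line. send_rows: Moves the arm, as the interface text tells. Its arguments: {"type":"object","properties":{"steps":{"type":"array"},"grip_force":{"type":"number"}},"required":["steps"]}

```bash
ls -la && mkdir -p pics && python3 - <<'E'
from plant import r
import cv2
print(r.get_obs()); print(r.tcp_to_tips)
for n in ("side","top","wrist"):
    c=r.get_calibration(n); print(n,c)
    im=r.grab_frame(n); cv2.imwrite(f"pics/{n}0.png",im[:,:,::-1])
E
```

```text
total 12
drwxr-xr-x  3 agent agent 4096 Dec  5 18:09 .
drwxr-xr-x 23 root  root  4096 Dec  5 18:09 ..
drwxr-xr-x  2 agent agent 4096 Dec  5 18:09 pics
{'clock': 0.0, 'joint_pos': array([ 1.27331502e+00,  3.09012573e-01,  1.63518697e+00, -4.61831341e-06,
        1.19968403e+00, -6.97094941e-02]), 'joint_vel': array([-0.00044026,  0.00093641, -0.00119477, -0.00129774, -0.00108605,
       -0.00017268]), 'tau': array([-2.47536836e-04, -4.15253592e+01, -2.76665372e+01,  4.12525480e-05,
        1.01211882e-02,  9.88026301e-07]), 'tcp_pos': array([140.94003467, 608.12155143, 255.0420905 ]), 'orientation': array([-0.44040103,  0.55424701,  0.43948144,  0.55291341]), 'contact_force': array([-0.54500781, -0.13979643,  0.18476756]), 'ft_torque': array([ 0.0248822 , -0.03200039, -0.05187785]), 'width': 85.2961142306262}
25.0
side {'K': array([[418.42477713,   0.        , 279.58651595],
       [  0.        , 418.42477713, 217.88571483],
       [  0.        ,   0.        ,   1.        ]]), 'xyz': array([ 511.75432668, -677.05935427,  935.78919742]), 'orientation': array([ 0.93871496, -0.06256492,  0.02572439, -0.33799128])}
top {'K': array([[543.33536834,   0.        , 282.88189024],
       [  0.        , 543.33536834, 211.24350064],
       [  0.        ,   0.        ,   1.        ]]), 'xyz': array([ 507.53546641,   13.67980239, 1651.52244618]), 'orientation': array([ 0.71700756, -0.6961676 ,  0.02841929, -0.02105173])}
wrist {'K': array([[325.1922621 ,   0.        , 276.60953878],
       [  0.        , 325.1922621 , 212.9245644 ],
       [  0.        ,   0.        ,   1.        ]]), 'xyz': array([ 68.72749859, 624.93973898, 374.07152952]), 'orientation': array([0.77399312, 0.61531945, 0.09202314, 0.11767911])}
```

View pics/side0.png

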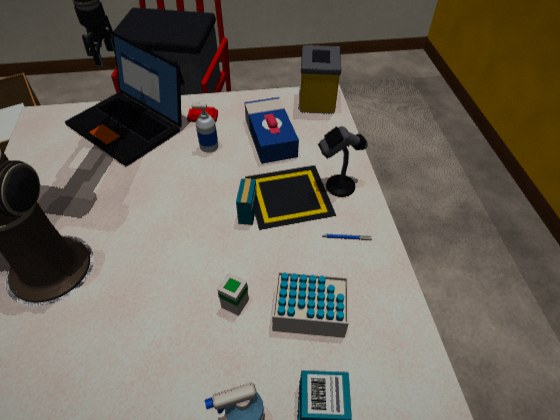

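View pics/top0.png

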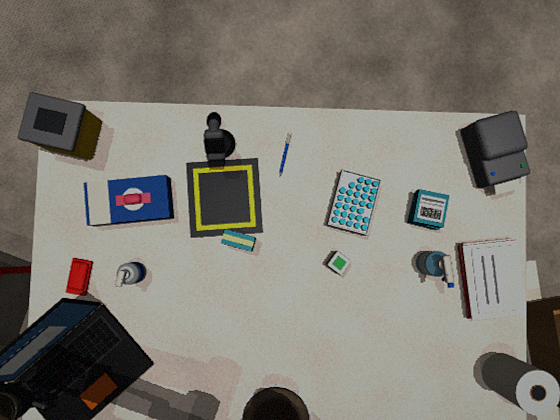

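View pics/wrist0.png

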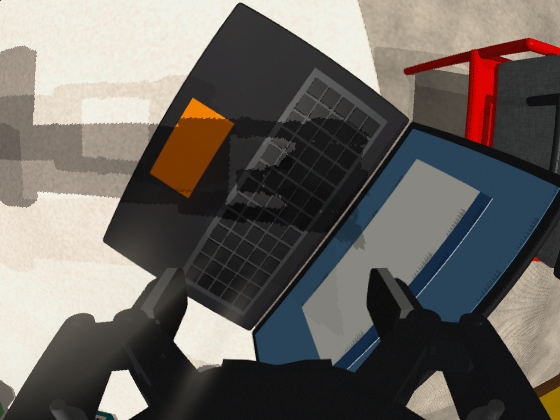

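The side view shows the kit standing near (246,201), with the mat to its right. In the top view the kit is near (239,240) and turned slightly relative to the yellow outline, which is centred near (225,198). I'll zoom in and measure.

```bash
cat > h.py <<'E'
import numpy as np, cv2
from scipy.spatial.transform import Rotation as R
def ray(c,px):
    K=c["K"]; d=np.array([(px[0]-K[0,2])/K[0,0],(px[1]-K[1,2])/K[1,1],1.0])
    return np.array(c["xyz"]), R.from_quat(c["orientation"]).as_matrix()@d
def onz(c,px,z):
    o,d=ray(c,px); return o+d*(z-o[2])/d[2]
def proj(c,p):
    M=R.from_quat(c["orientation"]).as_matrix(); q=M.T@(np.asarray(p,float)-c["xyz"]); u=c["K"]@q; return u[:2]/u[2]
def crop(im,x0,y0,x1,y1,s,fn):
    cv2.imwrite(fn,cv2.resize(im[y0:y1,x0:x1,::-1],None,fx=s,fy=s,interpolation=cv2.INTER_NEAREST))
E
python3 - <<'E'
from h import *
t=cv2.imread("pics/top0.png")[:,:,::-1]; s=cv2.imread("pics/side0.png")[:,:,::-1]
crop(t,175,140,275,265,4.8,"pics/topz.png"); crop(s,220,160,340,230,6,"pics/sidez.png")
E
```

```text
(no output)
```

View pics/topz.png

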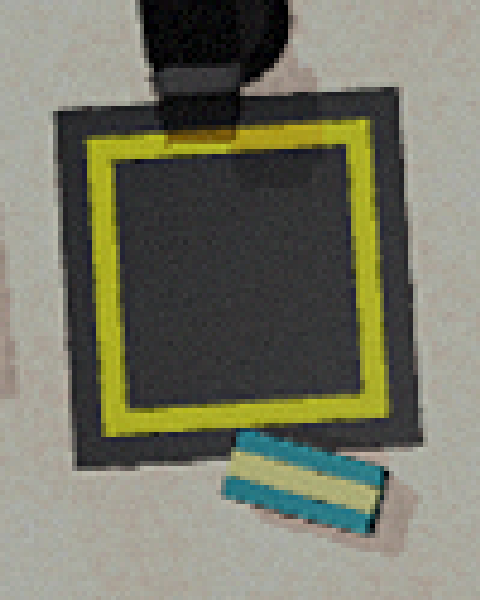

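View pics/sidez.png

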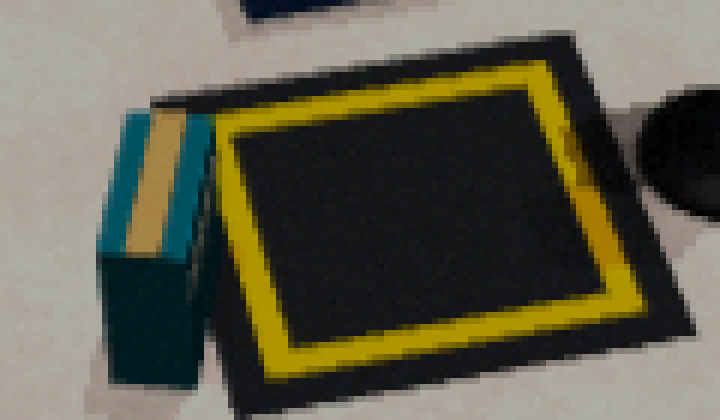

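```bash
cat >> h.py <<'E'
def zone(c,im):
    """inner and outer tape corners by colour mask -> rays on z=1"""
    hsv=cv2.cvtColor(np.ascontiguousarray(im),cv2.COLOR_RGB2HSV)
    m=cv2.inRange(hsv,(20,130,90),(35,255,255))
    return m
def rect(pts):
    r=cv2.minAreaRect(np.asarray(pts,np.float32)); return r
E
python3 - <<'E'
from h import *
from plant import r
for n in ("top","side"):
    im=np.ascontiguousarray(cv2.imread(f"pics/{n}0.png")[:,:,::-1]); c=r.get_calibration(n)
    hsv=cv2.cvtColor(im,cv2.COLOR_RGB2HSV)
    m=cv2.inRange(hsv,(15,150,90),(35,255,255))
    k,lab,st,ce=cv2.connectedComponentsWithStats(m)
    x0,y0,x1,y1=(180,150,270,240) if n=="top" else (245,165,335,230)
    mm=np.zeros_like(m); mm[y0:y1,x0:x1]=m[y0:y1,x0:x1]
    cs,_=cv2.findContours(mm,cv2.RETR_EXTERNAL,cv2.CHAIN_APPROX_NONE)
    cc=max(cs,key=cv2.contourArea)[:,0,:]
    P=np.array([onz(c,p,1)[:2] for p in cc.astype(float)])
    print(n,"yellow outer minrect",rect(P))
    # teal
    mt=cv2.inRange(hsv,(85,90,40),(100,255,255)); x0,y0,x1,y1=(215,222,262,258) if n=="top" else (230,172,262,206)
    mm=np.zeros_like(m); mm[y0:y1,x0:x1]=mt[y0:y1,x0:x1]
    ys,xs=np.nonzero(mm); 
    P=np.array([onz(c,p,96)[:2] for p in np.c_[xs,ys].astype(float)])
    print(n,"teal top",len(P),rect(P))
    cv2.imwrite(f"pics/m_{n}.png",mm)
for n in ("top","side"):
    # corners read by eye off the zoomed pictures
    c=r.get_calibration(n)
    if n=="top":
        inn=[(117,158),(347,146),(363,396),(128,410)]; kit=[(238,430),(388,466),(370,534),(224,496)]; f=lambda p:(p[0]/4.8+175-.5,p[1]/4.8+140-.5)
    else:
        inn=[(235,137),(530,90),(606,290),(290,348)]; kit=[(127,111),(215,118),(188,262),(98,255)]; f=lambda p:(p[0]/6+220-.5,p[1]/6+160-.5)
    Z=np.array([onz(c,f(p),1)[:2] for p in inn]); Kt=np.array([onz(c,f(p),96)[:2] for p in kit])
    print(n,"zone in",Z.round(0).tolist(),Z.mean(0).round(1), rect(Z)); print("  kit",Kt.round(0).tolist(),Kt.mean(0).round(1),rect(Kt))
E
```

```text
top yellow outer minrect ((661.3109741210938, 179.14892578125), (190.8948516845703, 181.54904174804688), 5.706972122192383)
top teal top 261 ((531.1388549804688, 124.65130615234375), (92.60636138916016, 41.486793518066406), 76.45578002929688)
side yellow outer minrect ((660.8649291992188, 175.9608154296875), (190.05694580078125, 182.12521362304688), 5.738506317138672)
side teal top 219 ((531.3739013671875, 117.963134765625), (97.36087036132812, 43.38484191894531), 76.27656555175781)
top zone in [[735.0, 258.0], [747.0, 112.0], [588.0, 97.0], [574.0, 245.0]] [660.9 178. ] ((661.1552124023438, 177.9459991455078), (160.7353057861328, 148.7180938720703), 5.115473747253418)
  kit [[561.0, 166.0], [542.0, 76.0], [501.0, 85.0], [521.0, 173.0]] [531.2 124.7] ((530.8148803710938, 124.93561553955078), (91.93159484863281, 41.74405288696289), 78.20047760009766)
side zone in [[576.0, 240.0], [735.0, 255.0], [747.0, 112.0], [588.0, 95.0]] [661.6 175.5] ((661.408447265625, 174.90408325195312), (160.55401611328125, 145.71202087402344), 5.207285404205322)
  kit [[521.0, 171.0], [562.0, 161.0], [541.0, 72.0], [501.0, 82.0]] [531.3 121.3] ((531.0674438476562, 121.40391540527344), (91.37630462646484, 41.84263610839844), 76.75035858154297)
```

```bash
cat >> h.py <<'E'
ZC=np.array([661.2,177.5]); ZY=np.radians(5.4)
RZ=np.array([[np.cos(ZY),-np.sin(ZY)],[np.sin(ZY),np.cos(ZY)]])
def z2w(p): return ZC+RZ@np.asarray(p,float)
def w2z(p): return RZ.T@(np.asarray(p,float)[:2]-ZC)
def tool(head,tilt,jawsign=1):
    """tool x tilted 'tilt' deg from down towards world heading 'head' deg; jaw axis horizontal, square to heading"""
    h,t=np.radians(head),np.radians(tilt); u=np.array([np.cos(h),np.sin(h),0])
    x=np.sin(t)*u+np.array([0,0,-np.cos(t)]); z=jawsign*np.array([-np.sin(h),np.cos(h),0]); y=np.cross(z,x)
    return R.from_matrix(np.c_[x,y,z])
def go(o,xyz,rot):
    d=np.array(xyz)-o["tcp_pos"]; rv=(rot*R.from_quat(o["orientation"]).inv()).as_rotvec(degrees=True)
    return d.round(1),rv.round(1)
E
python3 - <<'E'
from h import *
from plant import r
o=r.get_obs(); M=R.from_quat(o["orientation"]).as_matrix(); print(o["clock"],"tool x,y,z cols\n",M.round(3))
kc=np.array([531.1,123.5]); print("kit in zone",w2z(kc))
p=z2w((-212,-45)); print("pre",p)
for s in (1,-1): print(s,go(o,[*p,150],tool(5.4,35,s)))
c=r.get_calibration("top")
for nm,px,z in (("sanit",(131,270),100),("gloves r edge",(173,200),75),("swab",(338,262),90),("pen",(285,155),5)): print(nm,onz(c,px,z).round(0))
E
```

```text
0.15 tool x,y,z cols
 [[-0.001 -0.974  0.226]
 [-0.002  0.226  0.974]
 [-1.     0.    -0.002]]
kit in zone [-134.60446051  -41.51685453]
pre [454.3757376  112.74874917]
1 (array([ 313.4, -495.5, -105.3]), array([ -2.2, -35.1,  17.9]))
-1 (array([ 313.4, -495.5, -105.3]), array([  49.3,   -3.4, -154.7]))
sanit [437. 424. 100.]
gloves r edge [641. 319.  75.]
swab [ 476. -163.   90.]
pen [796.  -3.   5.]
```

Request:
{"name": "send_rows", "arguments": {
  "steps": [
    [[50,-80,0],[0,-6,3],45],
    [[100,-160,0],[0,-12,6],45],
    [[150,-240,0],[-1,-18,9],45],
    [[200,-320,0],[-1,-24,12],45],
    [[250,-400,0],[-2,-30,15],45],
    [[313,-495,-20],[-2.2,-35.1,17.9],45],
    [[313,-495,-60],[-2.2,-35.1,17.9],45],
    [[313,-495,-105],[-2.2,-35.1,17.9],45],
    [[313,-495,-105],[-2.2,-35.1,17.9],45],
    [[313,-495,-105],[-2.2,-35.1,17.9],45]
  ]
}}

```text
clock: 1.4
tcp_pos: [454.3, 110.9, 149.5]
orientation: [0.642, -0.297, -0.355, -0.612]
contact_force: [0.2, 2.0, -0.1]
width: 44.8
```

```bash
python3 - <<'E'
from h import *
from plant import r
o=r.get_obs(); M=R.from_quat(o["orientation"]).as_matrix(); print(M.round(3), o["joint_pos"].round(2))
print(go(o,[*z2w((-212,-45)),30],tool(5.4,35,1)), w2z(o["tcp_pos"]))
s=r.grab_frame("side"); cv2.imwrite("pics/side1.png",s[:,:,::-1])
E
```

```text
[[ 0.572 -0.815 -0.092]
 [ 0.053 -0.076  0.996]
 [-0.819 -0.574  0.   ]] [ 0.18 -0.08  2.46 -0.31  0.16 -1.2 ]
(array([ 1.000e-01,  1.900e+00, -1.195e+02]), array([-0. ,  0. ,  0.1])) [-212.23751113  -46.84895665]
```

View pics/side1.png

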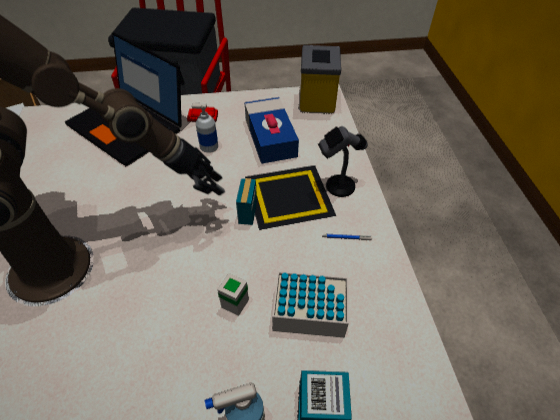

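Request:
{"name": "send_rows", "arguments": {
  "steps": [
    [[0,2,-25],[0,0,0],45],
    [[0,2,-50],[0,0,0],45],
    [[0,2,-60],[0,0,0],45]
  ]
}}

```text
clock: 1.82
tcp_pos: [455.6, 109.0, 101.8]
orientation: [0.64, -0.306, -0.358, -0.608]
contact_force: [-0.5, 0.2, 0.6]
width: 45.1
```

```bash
python3 - <<'E'
from h import *
from plant import r
o=r.get_obs(); print(o["tcp_pos"].round(1),o["joint_pos"].round(3), w2z(o["tcp_pos"]).round(1), go(o,[*z2w((-212,-45)),30],tool(5.4,35,1)))
E
```

```text
[455.6 109.  101.8] [ 0.175  0.065  2.462 -1.143  0.059 -0.357] [-211.1  -48.9] (array([ -1.2,   3.8, -71.8]), array([ 0.4, -1. ,  0.4]))
```

```bash
cat > kin.py <<'E'
import numpy as np, itertools
from scipy.spatial.transform import Rotation as R
from scipy.optimize import least_squares
D=[([1.27331502,0.309012573,1.63518697,0,1.19968403,-0.0697094941],[140.94,608.12,255.04],[-0.44040103,0.55424701,0.43948144,0.55291341])]
E
python3 - <<'E'
from kin import *
from plant import r
o=r.get_obs()
print(o["joint_pos"].tolist(),o["tcp_pos"].tolist(),o["orientation"].tolist())
D2=D+[(o["joint_pos"],o["tcp_pos"],o["orientation"])]
q1=[0.18,-0.08,2.46,-0.31,0.16,-1.2]; o1=[0.642,-0.297,-0.355,-0.612]
D2.append((q1,[454.3,110.9,149.5],o1))
def ori(q,s4,s5,s6):
    return R.from_euler("z",q[0])*R.from_euler("y",q[1]+q[2])*R.from_euler("z",s4*q[3])*R.from_euler("y",s5*q[4])*R.from_euler("z",s6*q[5])
for s in itertools.product((1,-1),repeat=3):
    Cs=[ori(q,*s).inv()*R.from_quat(x) for q,p,x in D2]
    print(s,[round(np.degrees((Cs[0].inv()*c).magnitude()),2) for c in Cs], Cs[0].as_matrix().round(2).tolist())
E
```

```text
[0.1752440560120061, 0.06465823043309954, 2.4618129713551093, -1.1433068850563495, 0.05876757087868187, -0.35741569619212527] [455.60746999305695, 108.9806785406789, 101.76104556612684] [0.6396254535224, -0.3055148270375175, -0.3580129460388762, -0.6077554608023399]
(1, 1, 1) [np.float64(0.0), np.float64(0.0), np.float64(0.44)] [[0.0, 0.0, -1.0], [-0.0, 1.0, 0.0], [1.0, 0.0, 0.0]]
(1, 1, -1) [np.float64(0.0), np.float64(32.97), np.float64(129.09)] [[-0.0, 0.14, -0.99], [-0.0, 0.99, 0.14], [1.0, 0.0, 0.0]]
(1, -1, 1) [np.float64(0.0), np.float64(131.02), np.float64(130.02)] [[0.67, -0.12, 0.73], [0.05, 0.99, 0.12], [-0.74, -0.05, 0.67]]
(1, -1, -1) [np.float64(0.0), np.float64(132.61), np.float64(144.83)] [[0.67, 0.02, 0.74], [-0.05, 1.0, 0.02], [-0.74, -0.05, 0.67]]
(-1, 1, 1) [np.float64(0.0), np.float64(131.01), np.float64(35.12)] [[0.0, 0.0, -1.0], [-0.0, 1.0, 0.0], [1.0, 0.0, 0.0]]
(-1, 1, -1) [np.float64(0.0), np.float64(163.93), np.float64(164.21)] [[-0.0, 0.14, -0.99], [-0.0, 0.99, 0.14], [1.0, 0.0, 0.0]]
(-1, -1, 1) [np.float64(0.0), np.float64(160.21), np.float64(132.52)] [[0.67, -0.12, 0.73], [0.05, 0.99, 0.12], [-0.74, -0.05, 0.67]]
(-1, -1, -1) [np.float64(0.0), np.float64(171.63), np.float64(158.38)] [[0.67, 0.02, 0.74], [-0.05, 1.0, 0.02], [-0.74, -0.05, 0.67]]
```

```bash
cat > kin.py <<'E'
import numpy as np
from scipy.spatial.transform import Rotation as R
from scipy.optimize import least_squares
LO=np.array([-3.06,-0.79,0.05,-1.19,0.05,-2.94]); HI=np.array([3.06,1.96,2.63,4.34,2.64,2.94])
D=[([1.27331502,0.309012573,1.63518697,0,1.19968403,-0.0697094941],[140.94,608.12,255.04],1),
([0.1752440560120061,0.06465823043309954,2.4618129713551093,-1.1433068850563495,0.05876757087868187,-0.35741569619212527],[455.60747,108.98068,101.761],1),
([0.18,-0.08,2.46,-0.31,0.16,-1.2],[454.3,110.9,149.5],.2)]
C=R.from_matrix([[0,0,-1],[0,1,0],[1,0,0]])
def ori(q): return R.from_euler("z",q[0])*R.from_euler("y",q[1]+q[2])*R.from_euler("z",q[3])*R.from_euler("y",q[4])*R.from_euler("z",q[5])*C
def fk(q,k):
    d1,l1,l2,e,a,L=k
    P=q[1]+q[2]
    w=R.from_euler("z",q[0]).apply([a+l1*np.sin(q[1])+l2*np.sin(P)+e*np.cos(P),0,d1+l1*np.cos(q[1])+l2*np.cos(P)-e*np.sin(P)])
    o=ori(q); return w+L*o.apply([1,0,0]),o
K0=np.array([330.,450,430,0,0,260.])
def fitk():
    f=lambda k: np.concatenate([w*(fk(q,k)[0]-p) for q,p,w in D]+[(k-K0)*[.01,.01,.01,.02,.02,.01]])
    s=least_squares(f,K0); return s.x,s.fun
def ik(p,o,k,q0):
    def f(q):
        pp,oo=fk(q,k); return np.concatenate([(pp-p)/100,(oo*o.inv()).as_rotvec()*2,(q-q0)*1e-3])
    q0=np.clip(q0,LO+1e-3,HI-1e-3)
    s=least_squares(f,q0,bounds=(LO,HI)); return s.x,np.abs(s.fun[:6]).max()
E
python3 - <<'E'
from kin import *
k,fn=fitk(); print(k.round(1)); print(fn[:9].round(1))
E
```

```text
[-196.4  -61.9   64.3 -155.5  524.1 -389.7]
[ 41.6 -12.7   0.6   1.1  -7.    0.5  -0.4  -1.9  -5.5]
```

```bash
python3 - <<'E'
s=open('kin.py').read()
s=s.replace("d1,l1,l2,e,a,L=k","d1,l1,l2,e,a,L,b=k").replace("+e*np.cos(P),0,d1","+e*np.cos(P),b,d1").replace("430,0,0,260.]","430,0,0,260.,43]").replace("[.01,.01,.01,.02,.02,.01]","[.01,.01,.01,.02,.05,.01,.01]")
open('kin.py','w').write(s)
from kin import *
k,fn=fitk(); print(k.round(1)); print(fn[:9].round(1))
E
```

```text
[316.4 475.6 524.7  36.8   3.6 288.8  43.4]
[ 0.1 -0.1  0.   0.   0.1  0.  -0.2  0.3 -0.1]
```

```bash
python3 - <<'E'
from kin import *
from h import tool,go,z2w
from plant import r
o=r.get_obs(); k,_=fitk(); 
for tl in (30,35,40):
  for js in (1,-1):
    for q0 in ([0.1,0.2,2.4,1.5,0.6,-1.2],[0.1,0.2,2.4,1.5,0.6,0.5]):
      q,e=ik(np.array([511,32.5,31.5]),tool(77.5,tl,js),k,np.array(q0)); print(tl,js,q.round(2),round(e,4))
print("A/C poses")
for zx in (-200,-150,-110):
  for tl in (35,45):
   for js in (1,-1):
    q,e=ik(np.array([*z2w((zx,-8)),30]),tool(5.4,tl,js),k,np.array([.2,.2,2.4,3.1,.4,-1.2])); print(zx,tl,js,q.round(2),round(e,4))
E
```

```text
30 1 [-0.06  0.4   2.05  0.21  0.63 -2.94] 0.7414
30 1 [-0.31  0.49  2.06  0.76  0.81  2.45] 0.0
30 -1 [-0.31  0.49  2.06  0.76  0.81 -0.69] 0.0
30 -1 [-0.31  0.49  2.06  0.76  0.81 -0.69] 0.0
35 1 [-0.07  0.4   2.06  0.25  0.64 -2.94] 0.8544
35 1 [-0.35  0.52  2.06  0.84  0.87  2.35] 0.0
35 -1 [-0.35  0.52  2.06  0.84  0.87 -0.79] 0.0
35 -1 [-0.35  0.52  2.06  0.84  0.87 -0.79] 0.0
40 1 [-0.07  0.4   2.05  0.29  0.64 -2.94] 0.9619
40 1 [-0.39  0.55  2.05  0.91  0.93  2.26] 0.0
40 -1 [-0.39  0.55  2.05  0.91  0.93 -0.88] 0.0
40 -1 [-0.39  0.55  2.05  0.91  0.93 -0.88] 0.0
A/C poses
-200 35 1 [0.29 0.33 2.42 3.64 0.24 1.25] 0.0
-200 35 -1 [ 0.29  0.33  2.42  3.64  0.24 -1.89] 0.0
-200 45 1 [0.32 0.41 2.48 3.45 0.55 1.47] 0.0
-200 45 -1 [ 0.32  0.41  2.48  3.45  0.55 -1.68] 0.0
-150 35 1 [0.27 0.39 2.32 3.68 0.19 1.18] 0.0
-150 35 -1 [ 0.27  0.39  2.32  3.68  0.19 -1.96] 0.0
-150 45 1 [0.29 0.45 2.38 3.44 0.48 1.44] 0.0
-150 45 -1 [ 0.29  0.45  2.38  3.44  0.48 -1.7 ] 0.0
-110 35 1 [0.25 0.43 2.23 3.76 0.15 1.08] 0.0
-110 35 -1 [ 0.25  0.43  2.23  3.76  0.15 -2.06] 0.0
-110 45 1 [0.27 0.48 2.3  3.43 0.43 1.43] 0.0
-110 45 -1 [ 0.27  0.48  2.3   3.43  0.43 -1.71] 0.0
```

```bash
python3 - <<'E'
from kin import *
from h import tool,go,z2w
from plant import r
o=r.get_obs(); k,_=fitk(); q=o["joint_pos"]
a=R.from_quat(o["orientation"]); b=tool(77.5,35,-1)
print("total",go(o,[500,10,180],b))
rv=(b*a.inv()).as_rotvec()
for t in np.linspace(0,1,9):
    p=o["tcp_pos"]*(1-t)+np.array([500,10,180])*t
    q,e=ik(p,R.from_rotvec(rv*t)*a,k,q); print(round(t,2),q.round(2),round(e,3))
for p in ([505,10,60],[508,20,31.5],[511,32,31.5],[523,90,31.5]):
    q,e=ik(np.array(p),b,k,q); print(p,q.round(2),round(e,3))
E
```

```text
total (array([ 44.4, -99. ,  78.2]), array([ 59.5,  51.8, -92.8]))
0.0 [ 0.18  0.06  2.46 -1.14  0.06 -0.36] 0.0
0.12 [ 0.12  0.04  2.4  -0.02  0.21 -1.29] 0.0
0.25 [ 0.05  0.04  2.34  0.18  0.37 -1.29] 0.0
0.38 [-0.03  0.05  2.27  0.29  0.53 -1.21] 0.0
0.5 [-0.11  0.08  2.21  0.38  0.68 -1.1 ] 0.0
0.62 [-0.18  0.11  2.16  0.45  0.81 -0.98] 0.0
0.75 [-0.26  0.15  2.11  0.53  0.92 -0.85] 0.0
0.88 [-0.33  0.19  2.07  0.6   1.03 -0.72] 0.0
1.0 [-0.4   0.22  2.05  0.68  1.11 -0.57] 0.0
[505, 10, 60] [-0.4   0.46  2.06  0.78  0.92 -0.76] 0.0
[508, 20, 31.5] [-0.38  0.52  2.05  0.83  0.88 -0.81] 0.0
[511, 32, 31.5] [-0.35  0.52  2.06  0.84  0.87 -0.79] 0.0
[523, 90, 31.5] [-0.23  0.52  2.06  0.91  0.82 -0.74] 0.0
```

Request:
{"name": "send_rows", "arguments": {
  "steps": [
    [[-15,-10,40],[5,4,-8],0],
    [[-10,-30,78],[10,8.7,-15.5],0],
    [[0,-50,90],[15,13,-23],0],
    [[10,-75,90],[20,17.3,-31],0],
    [[25,-99,90],[25,21.6,-38.7],0],
    [[44,-99,80],[59.5,51.8,-92.8],0],
    [[44,-99,80],[59.5,51.8,-92.8],0],
    [[44,-99,80],[59.5,51.8,-92.8],0],
    [[44,-99,80],[59.5,51.8,-92.8],0],
    [[44,-99,78],[59.5,51.8,-92.8],0],
    [[44,-99,78],[59.5,51.8,-92.8],0],
    [[44,-99,78],[59.5,51.8,-92.8],0],
    [[44,-99,78],[59.5,51.8,-92.8],0]
  ]
}}

```text
clock: 3.45
tcp_pos: [499.8, 9.9, 179.8]
orientation: [0.247, 0.647, 0.15, 0.705]
contact_force: [0.0, -0.0, 0.0]
width: -0.1
```

```bash
python3 - <<'E'
from kin import *
from h import *
from plant import r
o=r.get_obs(); k,_=fitk(); q=o["joint_pos"]; print(o["clock"],o["tcp_pos"].round(1),q.round(2),fk(q,k)[0].round(1),o["width"])
print(q.tolist(),o["tcp_pos"].tolist())
print(go(o,[508,20,31.5],tool(77.5,35,-1)))
s=r.grab_frame("side"); cv2.imwrite("pics/side2.png",s[:,:,::-1])
E
```

```text
3.45 [499.8   9.9 179.8] [-0.39  0.21  2.04  0.65  1.1  -0.61] [500.    7.6 179.6] -0.14507037415470628
[-0.392147347670428, 0.21027801749606426, 2.043621891200137, 0.6461604856869597, 1.097511618134417, -0.6127848909738288] [499.77612241753917, 9.905097409813656, 179.76268037680614]
(array([   8.2,   10.1, -148.3]), array([ 2.5,  1.9, -3.6]))
```

View pics/side2.png

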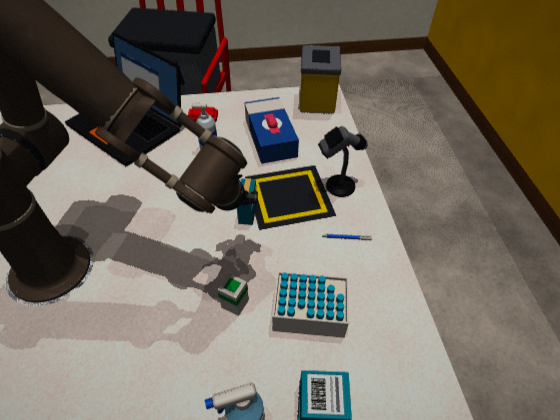

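Request:
{"name": "send_rows", "arguments": {
  "steps": [
    [[4,0,-40],[2.5,1.9,-3.6],0],
    [[8,5,-80],[2.5,1.9,-3.6],0],
    [[8,10,-120],[2.5,1.9,-3.6],0],
    [[8,10,-138],[2.5,1.9,-3.6],0],
    [[8.2,10,-148],[2.5,1.9,-3.6],0],
    [[8.2,10,-148],[2.5,1.9,-3.6],0]
  ]
}}

```text
clock: 4.25
tcp_pos: [507.3, 19.3, 30.4]
orientation: [0.287, 0.648, 0.137, 0.692]
contact_force: [0.3, 0.3, 0.2]
width: 0.1
```

```bash
python3 - <<'E'
from kin import *
from h import *
from plant import r
o=r.get_obs(); print(o["clock"],o["tcp_pos"].round(1),o["joint_pos"].round(2),o["contact_force"].round(1))
u=np.array([np.cos(np.radians(77.5)),np.sin(np.radians(77.5))]); print("dist face",(np.array([521.4,79.6])-o["tcp_pos"][:2])@u, "lateral",(np.array([521.4,79.6])-o["tcp_pos"][:2])@[-u[1],u[0]])
for n in ("side","wrist","top"):
    s=r.grab_frame(n); cv2.imwrite(f"pics/{n}3.png",s[:,:,::-1])
    if n!="wrist":
        x0,y0,x1,y1=(200,140,340,245) if n=="side" else (175,140,315,265)
        crop(s,x0,y0,x1,y1,4.5,f"pics/{n}3z.png")
E
```

```text
4.25 [507.3  19.3  30.4] [-0.39  0.52  2.05  0.82  0.88 -0.8 ] [0.3 0.3 0.2]
dist face 61.96577720292459 lateral -0.6936369450903287
```

View pics/side3z.png

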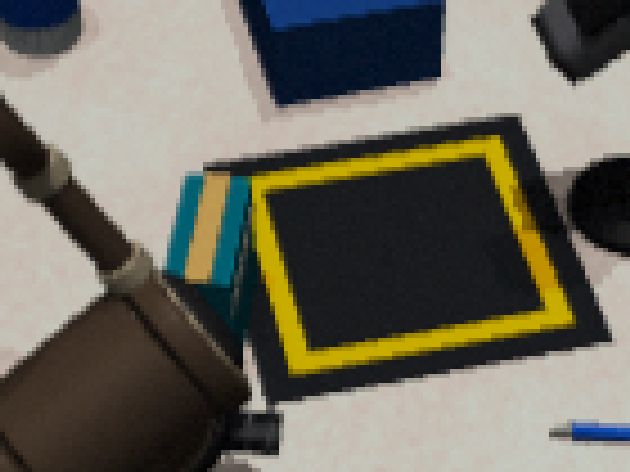

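View pics/wrist3.png

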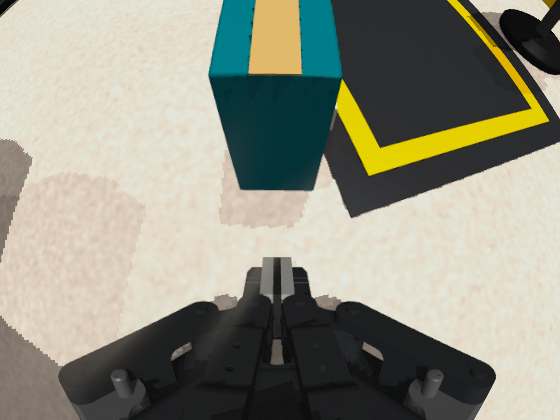

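View pics/top3z.png

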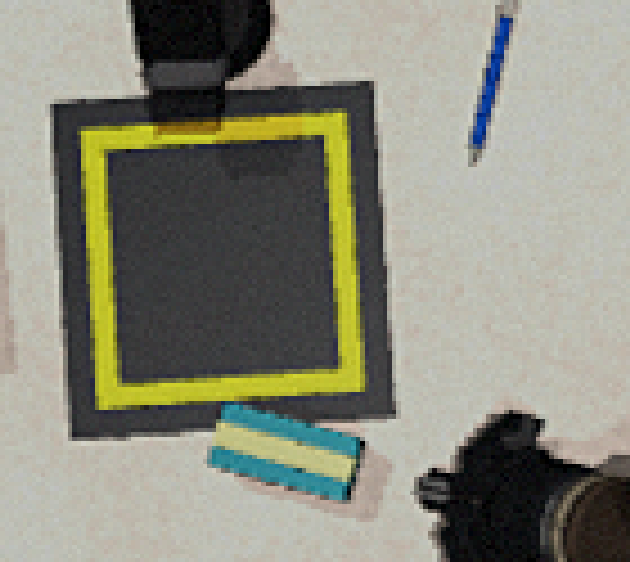

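Request:
{"name": "send_rows", "arguments": {
  "steps": [
    [[2.6,11.7,0],[0,0,0],0],
    [[5.2,23.4,0],[0,0,0],0],
    [[7.3,33.2,0],[0,0,0],0],
    [[8.9,40,0],[0,0,0],0],
    [[10.4,47,0],[0,0,0],0],
    [[12,54,0],[0,0,0],0],
    [[13.6,61,0],[0,0,0],0],
    [[15,68,0],[0,0,0],0],
    [[16.4,74,0],[0,0,0],0],
    [[16.4,74,0],[0,0,0],0]
  ]
}}

```text
clock: 5.65
tcp_pos: [524.5, 93.5, 31.5]
orientation: [0.287, 0.647, 0.137, 0.693]
contact_force: [0.6, -0.6, -0.3]
width: -0.1
```

```bash
python3 - <<'E'
from kin import *
from h import *
from plant import r
o=r.get_obs(); print(o["clock"],o["tcp_pos"].round(1),o["joint_pos"].round(2),o["contact_force"].round(1))
for n in ("wrist","top"):
    s=r.grab_frame(n); cv2.imwrite(f"pics/{n}4.png",s[:,:,::-1])
    if n!="wrist":
        crop(s,175,140,315,265,4.5,f"pics/{n}4z.png")
E
```

```text
5.65 [524.5  93.5  31.5] [-0.23  0.52  2.05  0.91  0.82 -0.73] [ 0.6 -0.6 -0.3]
```

View pics/wrist4.png

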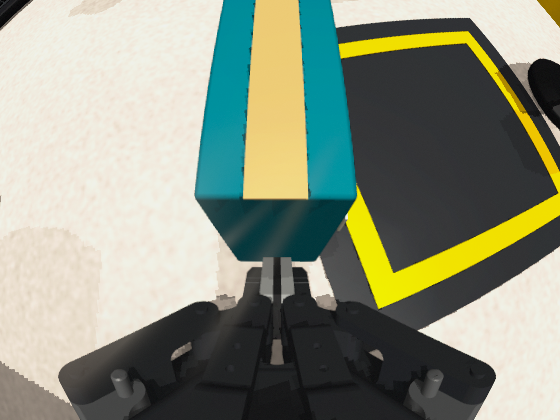

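View pics/top4z.png

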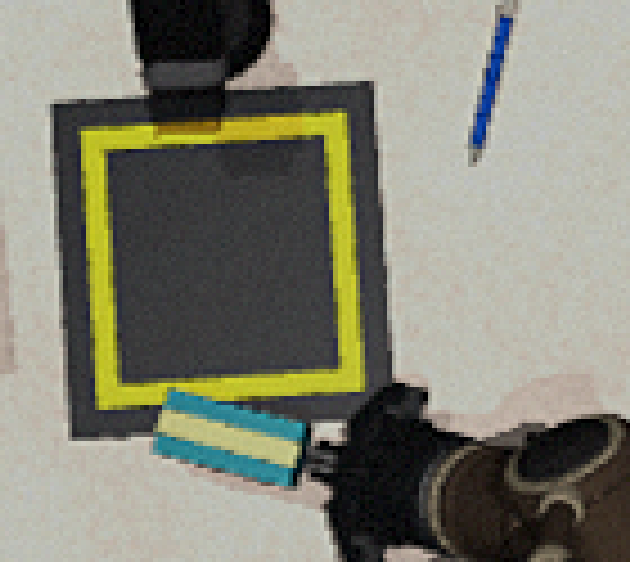

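The carton slid standing. In the top zoom its top now runs from about (165,390) to (300,480), still turned clockwise. I'll measure it.

```bash
cat >> h.py <<'E'
def kit_top(c,im,z=96,box=(195,190,270,262)):
    hsv=cv2.cvtColor(np.ascontiguousarray(im),cv2.COLOR_RGB2HSV)
    mt=cv2.inRange(hsv,(85,90,60),(100,255,255)); x0,y0,x1,y1=box
    mm=np.zeros_like(mt); mm[y0:y1,x0:x1]=mt[y0:y1,x0:x1]
    mm=cv2.morphologyEx(mm,cv2.MORPH_OPEN,np.ones((2,2),np.uint8))
    ys,xs=np.nonzero(mm); P=np.array([onz(c,p,z)[:2] for p in np.c_[xs,ys].astype(float)])
    rc=rect(P); return rc, len(P)
E
python3 - <<'E'
from h import *
from plant import r
im=cv2.imread("pics/top4.png")[:,:,::-1]; c=r.get_calibration("top")
rc,n=kit_top(c,im); print(rc,n,"zone frame",w2z(rc[0]).round(1))
E
```

```text
((536.1539916992188, 157.6328125), (89.44817352294922, 41.47477340698242), 76.6845474243164) 254 zone frame [-126.4   -8. ]
```

```bash
python3 - <<'E'
from kin import *
from h import *
from plant import r
print(r.tcp_to_tips)
o=r.get_obs(); k,_=fitk(); q=o["joint_pos"].copy()
a=R.from_quat(o["orientation"]); b=tool(5.4,45,-1)
pre=[*z2w((-215,-14)),29]; print("pre",np.round(pre,1))
rv=(b*a.inv()).as_rotvec(); print("rv",np.degrees(rv).round(1))
W=[(o["tcp_pos"],0),([514,45,45],0),([480,35,150],.3),([450,60,160],.65),([440,90,160],1),(pre[:2]+[100],1),(pre,1),([*z2w((-113,-14)),29],1)]
for (p0,t0),(p1,t1) in zip(W,W[1:]):
    for s in (.25,.5,.75,1):
        t=t0+(t1-t0)*s; p=np.array(p0)*(1-s)+np.array(p1)*s; qo=q
        q,e=ik(p,R.from_rotvec(rv*t)*a,k,q); print(p.round(0),round(t,2),q.round(2),round(e,3),"dq",np.abs(q-qo).max().round(2))
for p,t in W[1:]: print(np.round(np.array(p)-o["tcp_pos"],1),np.degrees(rv*t).round(1))
E
```

```text
25.0
pre [448.5 143.3  29. ]
rv [  6.9  -8.1 -71.7]
[522.  81.  35.] 0.0 [-0.25  0.51  2.06  0.89  0.83 -0.74] 0.0 dq 0.02
[519.  69.  38.] 0.0 [-0.28  0.5   2.06  0.88  0.84 -0.74] 0.0 dq 0.03
[517.  57.  42.] 0.0 [-0.3   0.49  2.06  0.86  0.86 -0.75] 0.0 dq 0.03
[514.  45.  45.] 0 [-0.33  0.49  2.06  0.84  0.87 -0.75] 0.0 dq 0.02
[506.  42.  71.] 0.07 [-0.35  0.4   2.12  0.88  0.86 -0.71] 0.0 dq 0.09
[497.  40.  98.] 0.15 [-0.36  0.31  2.18  0.91  0.85 -0.65] 0.0 dq 0.09
[488.  38. 124.] 0.22 [-0.38  0.22  2.23  0.93  0.84 -0.58] 0.0 dq 0.09
[480  35 150] 0.3 [-0.39  0.12  2.28  0.95  0.83 -0.5 ] 0.0 dq 0.1
[472.  41. 152.] 0.39 [-0.38  0.07  2.34  1.02  0.76 -0.46] 0.0 dq 0.07
[465.  48. 155.] 0.47 [-0.35  0.01  2.4   1.1   0.68 -0.42] 0.0 dq 0.08
[458.  54. 158.] 0.56 [-0.32 -0.05  2.46  1.18  0.6  -0.37] 0.0 dq 0.08
[450  60 160] 0.65 [-0.27 -0.1   2.51  1.26  0.51 -0.31] 0.0 dq 0.09
[448.  68. 160.] 0.74 [-0.19 -0.13  2.54  1.37  0.4  -0.28] 0.0 dq 0.11
[445.  75. 160.] 0.82 [-0.1  -0.15  2.57  1.53  0.27 -0.28] 0.0 dq 0.16
[442.  82. 160.] 0.91 [ 0.   -0.16  2.58  1.87  0.14 -
[... 502 characters left out ...]
dq 0.07
[448. 143.  47.] 1.0 [ 0.31  0.34  2.52  3.46  0.51 -1.69] 0.0 dq 0.07
[448. 143.  29.] 1 [ 0.31  0.41  2.51  3.43  0.57 -1.66] 0.0 dq 0.07
[474. 146.  29.] 1.0 [ 0.29  0.42  2.46  3.42  0.54 -1.67] 0.0 dq 0.05
[499. 148.  29.] 1.0 [ 0.28  0.44  2.41  3.41  0.5  -1.68] 0.0 dq 0.05
[525. 151.  29.] 1.0 [ 0.26  0.46  2.36  3.41  0.47 -1.69] 0.0 dq 0.05
[550. 153.  29.] 1 [ 0.25  0.48  2.31  3.4   0.44 -1.7 ] 0.0 dq 0.05
[-10.5 -48.   13.5] [ 0. -0. -0.]
[-44.5 -58.  118.5] [  2.1  -2.4 -21.5]
[-74.5 -33.  128.5] [  4.5  -5.3 -46.6]
[-84.5  -3.  128.5] [  6.9  -8.1 -71.7]
[-76.   50.3  68.5] [  6.9  -8.1 -71.7]
[-76.   50.3  -2.5] [  6.9  -8.1 -71.7]
[25.5 59.9 -2.5] [  6.9  -8.1 -71.7]
```

```bash
python3 - <<'E'
from kin import *
from h import *
from plant import r
o=r.get_obs(); k,_=fitk(); q=o["joint_pos"].copy()
a=R.from_quat(o["orientation"]); b=tool(5.4,45,-1)
pre=[*z2w((-215,-14)),29]
rv=(b*a.inv()).as_rotvec()
W=[(o["tcp_pos"],0),([514,45,45],0),([480,35,110],.25),([452,60,80],.6),([445,100,70],.85),(pre[:2]+[55],1),(pre,1)]
for (p0,t0),(p1,t1) in zip(W,W[1:]):
    for s in (.25,.5,.75,1):
        t=t0+(t1-t0)*s; p=np.array(p0)*(1-s)+np.array(p1)*s; qo=q
        q,e=ik(p,R.from_rotvec(rv*t)*a,k,q); print(p.round(0),round(t,2),q.round(2),round(e,3),"dq",np.abs(q-qo).max().round(2))
for p,t in W[1:]: print(np.round(np.array(p)-o["tcp_pos"],1),np.degrees(rv*t).round(1))
E
```

```text
[522.  81.  35.] 0.0 [-0.25  0.51  2.06  0.89  0.83 -0.74] 0.0 dq 0.02
[519.  69.  38.] 0.0 [-0.28  0.5   2.06  0.88  0.84 -0.74] 0.0 dq 0.03
[517.  57.  42.] 0.0 [-0.3   0.49  2.06  0.86  0.86 -0.75] 0.0 dq 0.03
[514.  45.  45.] 0 [-0.33  0.49  2.06  0.84  0.87 -0.75] 0.0 dq 0.02
[506.  42.  61.] 0.06 [-0.35  0.43  2.11  0.88  0.85 -0.73] 0.0 dq 0.06
[497.  40.  78.] 0.12 [-0.36  0.36  2.16  0.92  0.84 -0.7 ] 0.0 dq 0.06
[488.  38.  94.] 0.19 [-0.38  0.3   2.21  0.95  0.82 -0.67] 0.0 dq 0.07
[480  35 110] 0.25 [-0.39  0.23  2.26  0.98  0.8  -0.63] 0.0 dq 0.07
[473.  41. 102.] 0.34 [-0.38  0.21  2.32  1.1   0.73 -0.65] 0.0 dq 0.12
[466.  48.  95.] 0.42 [-0.36  0.2   2.39  1.25  0.65 -0.69] 0.0 dq 0.15
[459.  54.  88.] 0.51 [-0.33  0.19  2.44  1.44  0.58 -0.76] 0.0 dq 0.19
[452  60  80] 0.6 [-0.29  0.18  2.5   1.67  0.52 -0.87] 0.0 dq 0.24
[450.  70.  78.] 0.66 [-0.23  0.18  2.52  1.88  0.48 -0.96] 0.0 dq 0.21
[448.  80.  75.] 0.72 [-0.16  0.18  2.55  2.12  0.44 -1.07] 0.0 dq 0.24
[447.  90.  72.] 0.79 [-0.07  0.19  2.56  2.4   0.42 -1.21] 0.0 dq 0.28
[445 100  70] 0.85 [ 0.02  0.2   2.57  2.7   0.41 -1.37] 0.0 dq 0.3
[446. 111.  66.] 0.89 [ 0.09  0.23  2.57  2.92  0.42 -1.48] 0.0 dq 0.21
[447. 122.  62.] 0.93 [ 0.17  0.25  2.56  3.12  0.44 -1.57] 0.0 dq 0.2
[448. 132.  59.] 0.96 [ 0.24  0.28  2.54  3.3   0.46 -1.65] 0.0 dq 0.19
[448. 143.  55.] 1.0 [ 0.31  0.3   2.53  3.47  0.49 -1.71] 0.0 dq 0.17
[448. 143.  48.] 1.0 [ 0.31  0.33  2.52  3.46  0.51 -1.7 ] 0.0 dq 0.03
[448. 143.  42.] 1.0 [ 0.31  0.36  2.52  3.45  0.53 -1.68] 0.0 dq 0.03
[448. 143.  36.] 1.0 [ 0.31  0.38  2.52  3.44  0.55 -1.67] 0.0 dq 0.03
[448. 143.  29.] 1 [ 0.31  0.41  2.51  3.43  0.57 -1.66] 0.0 dq 0.03
[-10.5 -48.   13.5] [ 0. -0. -0.]
[-44.5 -58.   78.5] [  1.7  -2.  -17.9]
[-72.5 -33.   48.5] [  4.1  -4.9 -43. ]
[-79.5   7.   38.5] [  5.9  -6.9 -60.9]
[-76.   50.3  23.5] [  6.9  -8.1 -71.7]
[-76.   50.3  -2.5] [  6.9  -8.1 -71.7]
```

Request:
{"name": "send_rows", "arguments": {
  "steps": [
    [[-5,-24,4],[0,0,0],0],
    [[-10.5,-48,14],[0,0,0],0],
    [[-22,-52,36],[0.6,-0.7,-6],10],
    [[-33,-55,57],[1.2,-1.3,-12],20],
    [[-44.5,-58,78],[1.7,-2,-17.9],30],
    [[-52,-52,71],[2.3,-2.7,-24],45],
    [[-59,-46,64],[2.9,-3.4,-30],45],
    [[-66,-40,56],[3.5,-4.2,-36.5],45],
    [[-72.5,-33,48.5],[4.1,-4.9,-43],45],
    [[-74,-23,46],[4.6,-5.4,-47.5],45],
    [[-76,-13,44],[5,-5.9,-52],45],
    [[-77,-3,41],[5.4,-6.4,-56.5],45],
    [[-79.5,7,38.5],[5.9,-6.9,-61],45],
    [[-78,21,34],[6.2,-7.3,-64.5],45],
    [[-77,36,28],[6.6,-7.7,-68],45],
    [[-76,50,23.5],[6.9,-8.1,-71.7],45],
    [[-76,50,10],[6.9,-8.1,-71.7],45],
    [[-76,50,-2],[6.9,-8.1,-71.7],45],
    [[-76,50,-2],[6.9,-8.1,-71.7],45]
  ]
}}

```text
clock: 8.12
tcp_pos: [447.9, 142.9, 28.6]
orientation: [0.639, 0.302, -0.24, 0.665]
contact_force: [0.2, -0.9, -0.1]
width: 45.1
```

```bash
python3 - <<'E'
from kin import *
from h import *
from plant import r
o=r.get_obs(); print(o["clock"],o["tcp_pos"].round(1),w2z(o["tcp_pos"]).round(1),o["joint_pos"].round(2),o["contact_force"].round(1),o["width"])
M=R.from_quat(o["orientation"]).as_matrix(); print(M.round(3)); print(go(o,[*z2w((-215,-14)),29],tool(5.4,45,-1)))
c=r.get_calibration("top")
for n in ("wrist","top","side"):
    s=r.grab_frame(n); cv2.imwrite(f"pics/{n}5.png",s[:,:,::-1])
    if n=="top": rc,m=kit_top(c,s); print(rc,m,w2z(rc[0]).round(1)); crop(s,175,140,315,265,4.5,"pics/top5z.png")
E
```

```text
8.125 [447.9 142.9  28.6] [-215.6  -14.4] [ 0.31  0.4   2.52  3.43  0.57 -1.66] [ 0.2 -0.9 -0.1] 45.06266411950445
[[ 0.703  0.705  0.094]
 [ 0.066  0.067 -0.996]
 [-0.709  0.706  0.001]]
(array([0.6, 0.4, 0.4]), array([ 0. , -0.1,  0. ]))
((536.0357055664062, 157.6641845703125), (89.59378051757812, 41.47199249267578), 76.96593475341797) 259 [-126.5   -8. ]
```

View pics/wrist5.png

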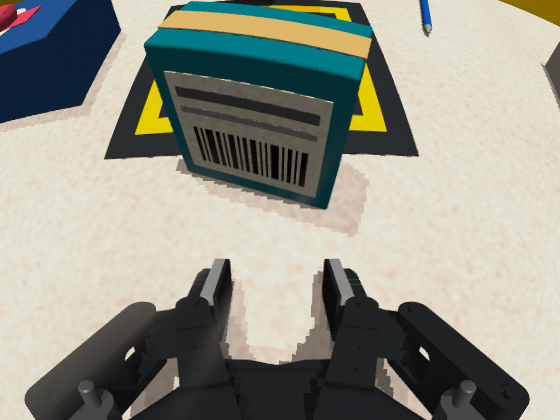

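View pics/top5z.png

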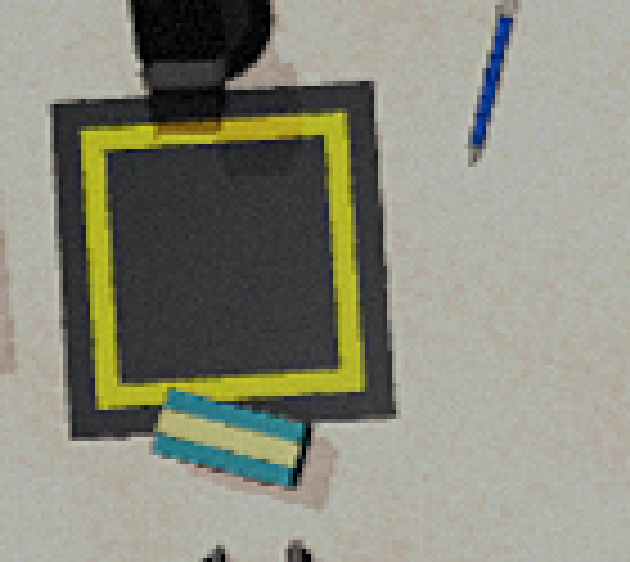

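View pics/side5.png

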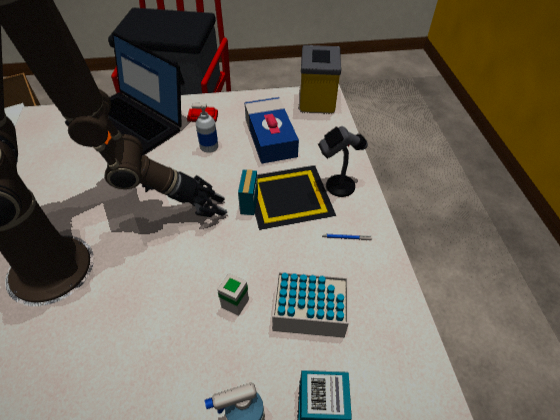

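Request:
{"name": "send_rows", "arguments": {
  "steps": [
    [[12,1.1,0.4],[0,0,0],45],
    [[22,2.1,0.4],[0,0,0],45],
    [[29,2.7,0.4],[0,0,0],45],
    [[36,3.4,0.4],[0,0,0],45],
    [[43,4.1,0.4],[0,0,0],45],
    [[50,4.7,0.4],[0,0,0],45],
    [[57,5.4,0.4],[0,0,0],45],
    [[64,6.1,0.4],[0,0,0],45],
    [[71,6.7,0.4],[0,0,0],45],
    [[71,6.7,0.4],[0,0,0],45]
  ]
}}

```text
clock: 9.52
tcp_pos: [520.8, 149.8, 30.6]
orientation: [0.64, 0.3, -0.239, 0.665]
contact_force: [-0.0, -1.0, 0.9]
width: 44.9
```

```bash
python3 - <<'E'
from kin import *
from h import *
from plant import r
o=r.get_obs(); print(o["clock"],o["tcp_pos"].round(1),w2z(o["tcp_pos"]).round(1),o["joint_pos"].round(2),o["contact_force"].round(1),o["width"])
c=r.get_calibration("top")
for n in ("wrist","top"):
    s=r.grab_frame(n); cv2.imwrite(f"pics/{n}6.png",s[:,:,::-1])
    if n=="top": rc,m=kit_top(c,s); print(rc,m,w2z(rc[0]).round(1)); crop(s,175,140,315,265,4.5,"pics/top6z.png")
E
```

```text
9.525 [520.8 149.8  30.6] [-142.4  -14.4] [ 0.26  0.45  2.38  3.41  0.48 -1.69] [-0.  -1.   0.9] 44.930634518444826
((559.705322265625, 167.17626953125), (43.193111419677734, 90.6034927368164), 5.285869598388672) 277 [-102.    -0.7]
```

View pics/wrist6.png

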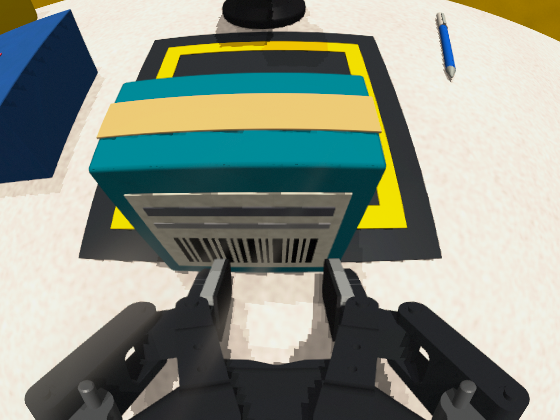

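View pics/top6z.png

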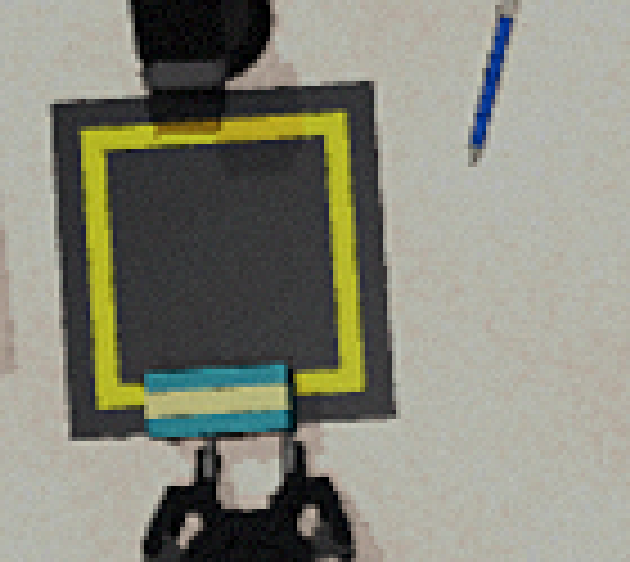

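Request:
{"name": "send_rows", "arguments": {
  "steps": [
    [[6,0.6,-1],[0,0,0],45],
    [[12,1.1,-1],[0,0,0],45],
    [[18,1.7,-1],[0,0,0],45],
    [[23,2.2,-1],[0,0,0],45],
    [[27,2.5,-1],[0,0,0],45],
    [[27,2.5,-1],[0,0,0],45]
  ]
}}

```text
clock: 10.38
tcp_pos: [547.7, 152.2, 29.7]
orientation: [0.64, 0.3, -0.239, 0.665]
contact_force: [-0.0, -0.1, -0.0]
width: 44.7
```

```bash
python3 - <<'E'
from kin import *
from h import *
from plant import r
o=r.get_obs(); print(o["clock"],o["tcp_pos"].round(1),w2z(o["tcp_pos"]).round(1),o["joint_pos"].round(2),o["contact_force"].round(1),o["width"])
c=r.get_calibration("top")
s=r.grab_frame("top"); cv2.imwrite("pics/top7.png",s[:,:,::-1])
rc,m=kit_top(c,s); print(rc,m,w2z(rc[0]).round(1)); crop(s,175,140,315,265,4.5,"pics/top7z.png")
k,_=fitk(); q=o["joint_pos"].copy()
for zx,z,tl in ((-150,30,45),(-160,70,45),(-160,100,40),(-140,97,35),(-105,97,35),(-70,97,35)):
    q,e=ik(np.array([*z2w((zx,0)),z]),tool(5.4,tl,-1),k,q); print(zx,z,tl,q.round(2),round(e,3), go(o,[*z2w((zx,0)),z],tool(5.4,tl,-1)))
E
```

```text
10.375 [547.7 152.2  29.7] [-115.4  -14.5] [ 0.25  0.47  2.32  3.4   0.45 -1.69] [-0.  -0.1 -0. ] 44.72240047955652
((586.5640869140625, 169.7152099609375), (42.949363708496094, 90.37517547607422), 5.3014702796936035) 275 [-75.   -0.7]
-150 30 45 [ 0.31  0.45  2.38  3.47  0.48 -1.71] 0.0 (array([-35.8,  11.2,   0.3]), array([-0. ,  0.1,  0. ]))
-160 70 45 [ 0.32  0.31  2.41  3.56  0.39 -1.81] 0.0 (array([-45.8,  10.3,  40.3]), array([-0. ,  0.1,  0. ]))
-160 100 40 [ 0.3   0.19  2.38  3.99  0.18 -2.25] 0.0 (array([-45.8,  10.3,  70.3]), array([-0.5,  5.1,  0. ]))
-140 97 35 [ 0.27  0.22  2.32  4.34  0.1  -2.62] 0.057 (array([-25.9,  12.1,  67.3]), array([-1. , 10.1,  0. ]))
-105 97 35 [ 0.25  0.28  2.25  4.34  0.08 -2.64] 0.074 (array([ 9. , 15.4, 67.3]), array([-1. , 10.1,  0. ]))
-70 97 35 [ 0.24  0.33  2.18  4.34  0.07 -2.65] 0.095 (array([43.8, 18.7, 67.3]), array([-1. , 10.1,  0. ]))
```

View pics/top7z.png

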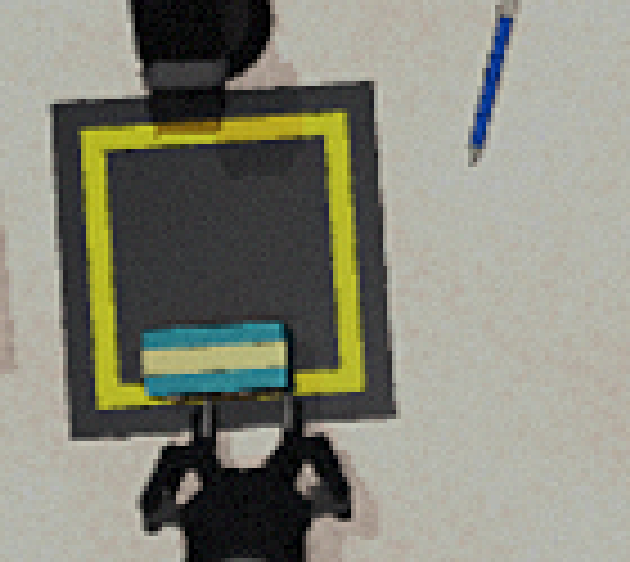

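```bash
python3 - <<'E'
from kin import *
from h import *
from plant import r
o=r.get_obs(); k,_=fitk(); q=o["joint_pos"].copy()
for zx,zy,z,tl in ((-135,-14.5,30,45),(-165,-7,55,52),(-170,0,87,60),(-150,0,87,60),(-110,0,87,60),(-75,0,87,60),(-180,0,95,60)):
    q,e=ik(np.array([*z2w((zx,zy)),z]),tool(5.4,tl,-1),k,q); d,rv=go(o,[*z2w((zx,zy)),z],tool(5.4,tl,-1)); print(zx,z,tl,q.round(2),round(e,3), d.tolist(),rv.tolist())
E
```

```text
-135 30 45 [ 0.26  0.46  2.36  3.4   0.47 -1.69] 0.0 [-19.3, -1.8, 0.3] [-0.0, 0.1, 0.0]
-165 55 52 [ 0.31  0.43  2.46  3.43  0.66 -1.66] 0.0 [-49.9, 2.8, 25.3] [0.6, -6.9, 0.0]
-170 87 60 [ 0.36  0.42  2.5   3.45  0.83 -1.65] 0.0 [-55.5, 9.3, 57.3] [1.4, -14.8, 0.0]
-150 87 60 [ 0.34  0.43  2.46  3.44  0.81 -1.65] 0.0 [-35.6, 11.2, 57.3] [1.4, -14.8, 0.0]
-110 87 60 [ 0.31  0.46  2.39  3.42  0.76 -1.66] 0.0 [4.2, 15.0, 57.3] [1.4, -14.8, 0.0]
-75 87 60 [ 0.29  0.48  2.32  3.41  0.71 -1.67] 0.0 [39.1, 18.3, 57.3] [1.4, -14.8, 0.0]
-180 95 60 [ 0.37  0.38  2.53  3.47  0.82 -1.66] 0.0 [-65.4, 8.4, 65.3] [1.4, -14.8, 0.0]
```

Request:
{"name": "send_rows", "arguments": {
  "steps": [
    [[-10,-1,0],[0,0,0],45],
    [[-25,0,8],[0,-2,0],45],
    [[-40,2,20],[0.4,-5,0],45],
    [[-50,5,36],[0.9,-9,0],45],
    [[-50,8,50],[1.2,-12.5,0],45],
    [[-46,10,57],[1.4,-14.8,0],45],
    [[-42,10.6,57],[1.4,-14.8,0],45],
    [[-42,10.6,57],[1.4,-14.8,0],45]
  ]
}}

```text
clock: 11.42
tcp_pos: [505.7, 162.8, 86.8]
orientation: [0.674, 0.215, -0.151, 0.691]
contact_force: [-0.1, 0.0, -0.2]
width: 44.9
```

```bash
python3 - <<'E'
from kin import *
from h import *
from plant import r
o=r.get_obs(); print(o["clock"],o["tcp_pos"].round(1),w2z(o["tcp_pos"]).round(1),o["joint_pos"].round(2),o["contact_force"].round(1),o["width"])
c=r.get_calibration("top")
for n in ("wrist","top"):
    s=r.grab_frame(n); cv2.imwrite(f"pics/{n}8.png",s[:,:,::-1])
    if n=="top": rc,m=kit_top(c,s); print(rc,m,w2z(rc[0]).round(1)); crop(s,175,140,315,265,4.5,"pics/top8z.png")
print(go(o,[*z2w((-157,0)),87],tool(5.4,60,-1)))
E
```

```text
11.425 [505.7 162.8  86.8] [-156.2   -0. ] [ 0.35  0.42  2.48  3.45  0.82 -1.65] [-0.1  0.  -0.2] 44.8632631509756
((586.6481323242188, 169.72264099121094), (42.95805358886719, 90.4588851928711), 5.0907135009765625) 273 [-75.   -0.7]
(array([-0.8, -0.1,  0.2]), array([-0., -0.,  0.]))
```

View pics/wrist8.png

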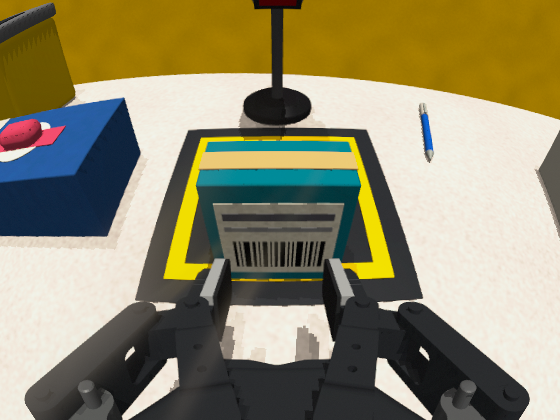

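View pics/top8z.png

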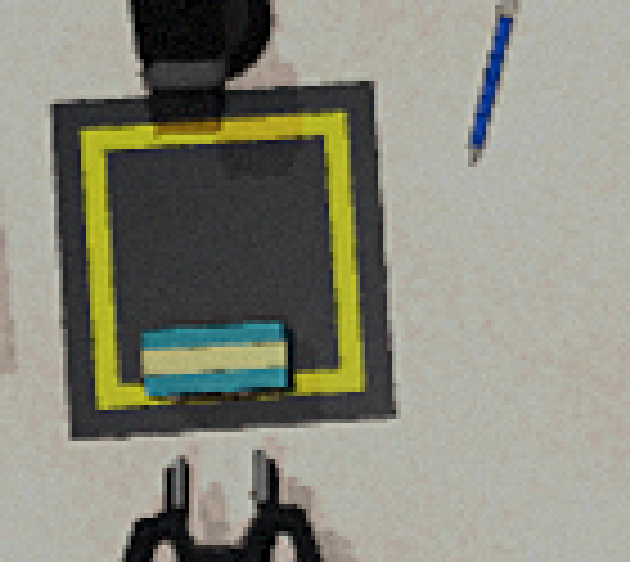

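Request:
{"name": "send_rows", "arguments": {
  "steps": [
    [[12,1.1,0],[0,0,0],45],
    [[22,2.1,0],[0,0,0],45],
    [[30,2.8,0],[0,0,0],45],
    [[36,3.4,0],[0,0,0],45],
    [[42,4,0],[0,0,0],45],
    [[47,4.4,0],[0,0,0],45],
    [[52,4.9,0],[0,0,0],45],
    [[57,5.4,0],[0,0,0],45],
    [[62,5.8,0],[0,0,0],45],
    [[67,6.3,0],[0,0,0],45],
    [[72,6.8,0],[0,0,0],45],
    [[76,7.2,0],[0,0,0],45],
    [[79,7.4,0],[0,0,0],45],
    [[79,7.4,0],[0,0,0],45],
    [[79,7.4,0],[0,0,0],45],
    [[79,7.4,0],[0,0,0],45]
  ]
}}

```text
clock: 13.52
tcp_pos: [584.3, 170.0, 86.5]
orientation: [0.674, 0.215, -0.151, 0.691]
contact_force: [-0.5, -0.6, -0.5]
width: 44.7
```

```bash
python3 - <<'E'
from kin import *
from h import *
from plant import r
o=r.get_obs(); print(o["clock"],o["tcp_pos"].round(1),w2z(o["tcp_pos"]).round(1),o["joint_pos"].round(2),o["contact_force"].round(1),o["width"])
for n in ("wrist","top"):
    s=r.grab_frame(n); cv2.imwrite(f"pics/{n}9.png",s[:,:,::-1])
    if n=="top": crop(s,175,140,315,265,4.5,"pics/top9z.png")
E
```

```text
13.525 [584.3 170.   86.5] [-77.2  -0.2] [ 0.29  0.48  2.33  3.41  0.72 -1.67] [-0.5 -0.6 -0.5] 44.66208714738861
```

View pics/wrist9.png

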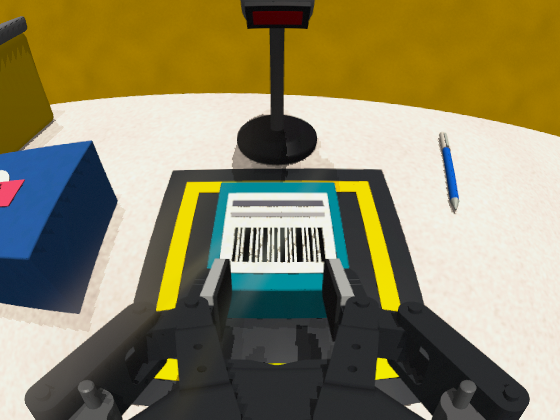

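View pics/top9z.png

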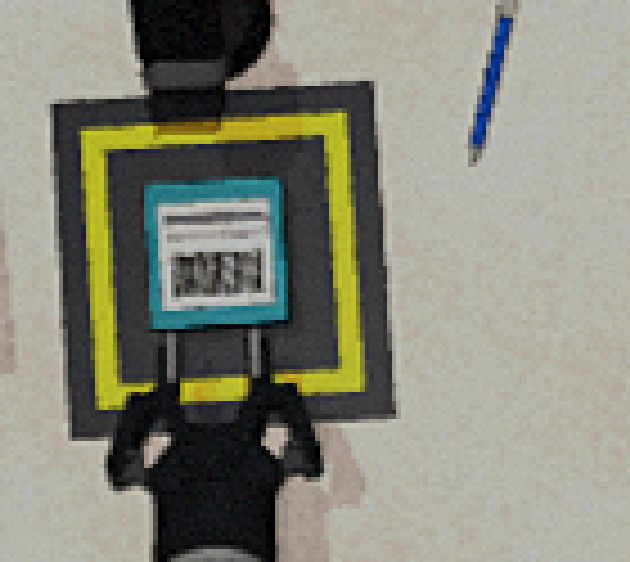

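It fell flat with the label up, near the middle of the outline. I'll back off and measure.

Request:
{"name": "send_rows", "arguments": {
  "steps": [
    [[-15,-1.4,5],[0,0,0],45],
    [[-40,-3.8,15],[0,0,0],45],
    [[-70,-6.6,30],[0,0,0],45],
    [[-95,-9,45],[0,0,0],45],
    [[-100,-9.4,50],[0,0,0],45],
    [[-100,-9.4,50],[0,0,0],45],
    [[-100,-9.4,50],[0,0,0],45]
  ]
}}

```text
clock: 14.5
tcp_pos: [485.4, 160.9, 136.9]
orientation: [0.674, 0.215, -0.151, 0.691]
contact_force: [0.1, 0.1, 0.2]
width: 44.8
```

```bash
python3 - <<'E'
from h import *
from plant import r
o=r.get_obs(); print(o["clock"],o["tcp_pos"].round(1),o["joint_pos"].round(2),o["joint_vel"].round(3),o["contact_force"].round(1))
for n in ("top","side"):
    c=r.get_calibration(n); s=r.grab_frame(n); cv2.imwrite(f"pics/{n}10.png",s[:,:,::-1])
    hsv=cv2.cvtColor(np.ascontiguousarray(s),cv2.COLOR_RGB2HSV)
    mt=cv2.inRange(hsv,(85,90,60),(100,255,255)); x0,y0,x1,y1=(195,170,250,220) if n=="top" else (255,165,320,215)
    mm=np.zeros_like(mt); mm[y0:y1,x0:x1]=mt[y0:y1,x0:x1]
    ys,xs=np.nonzero(mm); P=np.array([onz(c,p,42)[:2] for p in np.c_[xs,ys].astype(float)])
    rc=rect(P); bx=np.array([w2z(q) for q in cv2.boxPoints(rc)]); print(n,rc,w2z(rc[0]).round(1),"corners zone",bx.round(0).tolist())
    x0,y0,x1,y1=(175,140,315,265) if n=="top" else (220,150,360,245)
    crop(s,x0,y0,x1,y1,4.5,f"pics/{n}10z.png")
E
```

```text
14.5 [485.4 160.9 136.9] [ 0.37  0.22  2.54  3.53  0.68 -1.73] [-0.     0.013 -0.003 -0.001 -0.002  0.   ] [0.1 0.1 0.2]
top ((662.3851318359375, 179.3936767578125), (97.13336944580078, 91.2136459350586), 5.159761905670166) [1.4 1.8] corners zone [[-47.0, 48.0], [-47.0, -44.0], [50.0, -44.0], [50.0, 47.0]]
side ((661.521728515625, 173.27938842773438), (95.12533569335938, 87.87130737304688), 5.217926979064941) [-0.1 -4.2] corners zone [[-47.0, 40.0], [-48.0, -48.0], [47.0, -48.0], [48.0, 40.0]]
```

View pics/top10z.png

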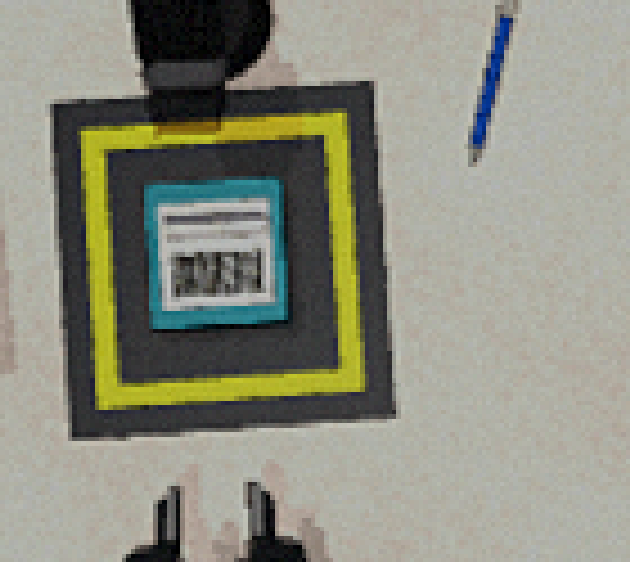

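View pics/side10.png

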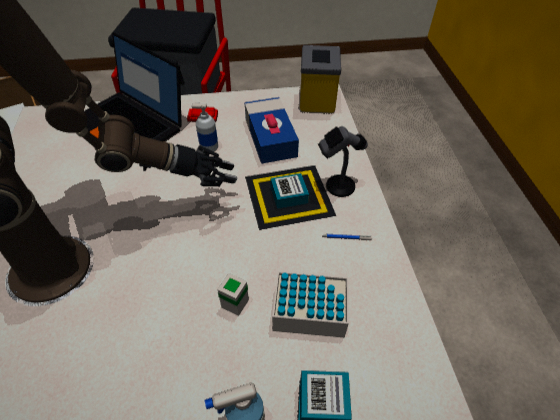

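View pics/side10z.png

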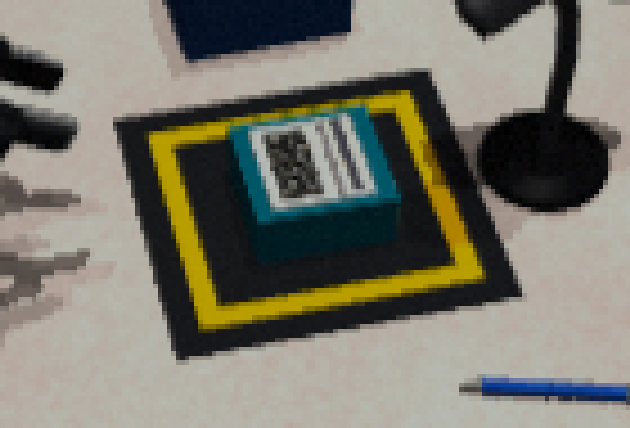

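```bash
python3 - <<'E'
import cv2,numpy as np
from plant import r
a=cv2.imread("pics/top0.png").astype(int); b=cv2.imread("pics/top10.png").astype(int)
d=np.abs(a-b).max(2)
for n,(x0,y0,x1,y1) in dict(gloves=(80,170,178,230),scanner=(200,108,240,160),sanit=(110,255,155,295),swab=(320,245,360,280),tubes=(320,165,385,240),done=(400,180,455,235),spray=(405,240,458,295),pen=(272,125,300,182)).items(): print(n,(d[y0:y1,x0:x1]>60).sum())
print(r.finish_job())
E
```

```text
gloves 0
scanner 0
sanit 0
swab 0
tubes 0
done 0
spray 0
pen 0
the job is handed in; nothing more can be done
None
```

The carton now lies flat, label up, wholly inside the yellow outline, and I handed the job in at about 14.6 s. I only pushed it with the fingers:

1. A low push on its side moved it level with the outline.
2. A low two-finger push on the labelled face squared it up and slid it, still standing, 27 mm over the near inner tape edge. I chose that so it would land centred.
3. A push about 85 mm up the labelled face tipped it over.

**Final position:** the top camera puts the carton's centre at (+1, +2) mm from the outline's centre and the side camera puts it at (0, -4) mm. That is a 6 mm disagreement across the outline. Both views show it square to the outline within about 0.3°, with about 26 mm or more to the tape on every side.

**Bystanders and robot:** comparing the first and last top-camera pictures showed no change at any bystander or at the scanner. The arm had backed off and was touching nothing, and the force reading was near zero. I saw only small forces at the end of each move and did not record the peaks during the pushes.

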